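Clamp a pine offcut in the ratchet cramp

TASK

Get the pine offcut ready for chiselling: lay it (the one lying free to the left of the cramp) flat on the bed of the ratchet cramp, across the bed between the sprung plate and the end stop, then swing the ratchet lever back and forth to close the jaw on it notch by notch. Stop tightening when pushing the lever on takes a push of about 10 N at its knob: well below that the offcut slips, and at 14 N or more the pine gets crushed. Then leave the lever alone, with the offcut held tight, and leave the other tools where they lie.

Things in the scene. Friction and masses are not known exactly. Their poses are not given: they have to be found in the camera images.
- cramp: Ratchet cramp bolted to the bench: grey base plate 124 (x) by 330 (y) mm. Origin on the bench top under the base; x = across the bed, y = direction in which the jaw closes, z up. Bed top at z = 10 mm. Vertical wheel and lever axis at x 0, y -88 mm. The jaw, sprung plate and end stop are 90 mm wide (x -45 to 45) and their tops are at z = 28 mm; gear housing behind the jaw.
- bed (a point): Point on the bed, mid-width (cramp frame x 0, y 39.5, z 10 mm). The rubber face of the sprung plate is 26.5 mm behind it (-y) at the start. The rubber-faced end stop lies ahead (+y); it is adjustable and not measured: its face is anywhere from 53 to 60 mm ahead of the plate's face. The closing plate pushes the offcut along the bed to the stop.
- lever (a joint): Lever angle about the vertical axis (rad, counter-clockwise from above positive, range -0.65 to 0.65; 0 = pointing along the cramp's -x). Swung to positive angles its spring pawl drives the wheel; swung to negative ones it clicks back over the teeth (under 1.5 N). One notch is 0.1745 rad and 1.6 mm of jaw. It stays where it is left.
- knob (a point): Middle of the upright black round grip at the lever's end: 22 mm diameter, 62 mm tall (31 mm above and below this point), 120 mm from the lever's axis; lever arm 35 mm below this point. Straddle or pinch it from above. Once plate, offcut and stop touch, the push along its arc rises about 3 N a notch. Eased back, the wheel falls back up to one notch onto a holding pawl, which keeps the grip.
- offcut_mid (a point): Centre of the loose pine offcut, a block 45 (x) by 160 (y, along the grain) by 38 (z) mm, about 0.2 kg. It has to lie with its length across the bed (its y along the cramp's x), the middle of its length near the middle of the jaw, so that its 45 mm width is clamped.
- offcut: The same pine offcut; origin at the centre of its underside, y along its 160 mm length, z up.
- chisel: Wood chisel with a yellow handle, 240 mm long, lying on the bench near the cramp. Leave it alone. Origin under its middle.
- try_square: Try square, 220 by 120 mm, lying on the bench behind the cramp. Leave it alone. Origin under its middle.
- sanding_block: Sanding block 65 by 100 by 28 mm on the bench. Leave it alone. Origin under its middle.

How it is judged:
By the outcome, as a careful person would: the job done as asked, in the order asked, and still so for the second after the job is handed in, with the robot touching nothing.
It also fails if it takes over 72 s, if anything falls off the work surface, if the arm or the gripper's body presses on something with over 40 N, if the wrist force passes 120 N, or if a joint passes its speed limit or range.

ROBOT

A 6-joint arm with a two-finger parallel gripper is mounted at the origin on a cart in front of the work surface, level with it; the furniture and walls round the work are solid. World frame = base frame: x ahead of the robot, y to its left, z up, the work surface at z = 0. Lengths are in m, angles in rad, forces in N, time in s.
With the tool pointing down it reaches from about 0.25 to 0.775 m from the base axis. Payload 4 kg.
Tool frame: the origin (TCP) lies at the very end of the fingers, on their centre line; the grasp point (between the pads) lies 19 mm behind it; z points along the fingers, y is the direction in which the jaws open and shut (so a half turn about z gives the same grasp; the last joint's range is limited). The gripper opens to 94 mm and grips with 3 to 60 N. Pads are 16 mm wide; open, the fingers measure 119 mm over their backs; the gripper's body (75 mm by 177 mm) begins 78 mm behind the grasp point.
Start: joints at [1.199, 0.087, 1.371, -0, 1.684, -0.103], TCP at [0.146, 0.53, 0.206] pointing down, gripper open.
Joint ranges: [-3.1, 3.1], [-0.76, 2.03], [0.27, 2.55], [-1.08, 4.22], [0.17, 2.65], [-2.57, 2.57]. Speed limits (rad/s): [2.79, 2.79, 3.14, 3.14, 3.14, 3.14].

INTERFACE

Orientations are given as [roll, pitch, yaw] about the fixed x, y, z axes, in that order (R = Rz(yaw) Ry(pitch) Rx(roll)).
In Python, from bench import robot, snapshot, calibration gives the robot as it stands. The module is installed in compiled form; this text tells all that it offers.
- The arm moves only by the tool servo_tool, never from a script. Its argument "series" is text: rows parted by semicolons, each of 5 numbers parted by spaces: the closure, from -1 (fully open) to 1 (shut), then the shift along the tool's x, y, z in cm, then the turn about the tool's z in rad. A call has 1 to 20 rows; each row is the pose to reach, as a shift and turn from the pose commanded when the call began, along the tool's axes at that moment; what a row does not reach only later rows make up. A row lasts 1/12 s, in which the tool goes at most 41.7 mm and 7.16 degrees, less where a joint would pass 70% of its speed; a pose out of reach is approached as far as the arm can. A call with a gripper value outside its range is refused whole. The fingers move at their own pace and stop on an object; the grip force is fixed at half the most. Time passes only in rows, so rows that repeat a pose let the fingers close. It gives the time, the measured TCP pose, the force and the opening at its end, in the units of the state.
- robot.get_obs(): the state, without advancing time (a new reading comes with each control period).
- snapshot(name): name is "side" or "top"; returns (picture, depth): 400x640x3 uint8, red, green, blue; 400x640 float32, m along the optical axis (not along the pixel's ray), 0 where there is no reading.
- calibration(name): a dict with "fx", "fy", "cx", "cy" (pixels), "rvec" (rotation vector, rad) and "tvec" (3), from world to camera coordinates, as OpenCV has them. Camera axes: x right, y down, z forward; pixel columns grow to the right and rows downward; lengths in m; the calibration is good to about 2 mm. A picture is of the moment at which its call begins. calibration takes no time and is no camera call.
- robot.close_job(): hands the job in, once; it reports no verdict.
The state is a dict: "time": time; "joint_positions": joint angles; "qvel": joint speeds; "joint_torque": joint torques, N m; "tool_pos": TCP position; "ee_rot": TCP orientation; "wrist_force": force on the tool from outside, world axes, zero at the start; "wrist_torque": the same for the moment, N m; "width": finger opening in m.
Only numpy, scipy, OpenCV 4.12 (cv2) and the standard library are available. Lean on these libraries where they do the work, as an engineer would, in place of code of your own. Each camera call takes 0.05 s, during which the arm holds its last target. There are 200 camera calls.

## Working session

There is one attempt and no reset: what is moved stays moved. The work goes in short steps, Python scripts to look and compute and a tool call to move; the robot and the scene stay as the last step left them, time stands still between calls to the robot, and variables do not carry over. Pictures are saved under pics/ and viewed, about 8 in all and at most 12, crops included, and the job is handed in when it is done.

Besides the shell and the picture viewer there is one more tool, called after "Emit:" as name(argument=value, ...), one argument or row to a line, values as JSON. servo_tool: Moves the arm, as the interface text tells. Its arguments: {"type":"object","properties":{"series":{"type":"string"}},"required":["series"]}

```bash
mkdir -p pics; cat > h.py <<'E'
import numpy as np, cv2
from bench import robot, snapshot, calibration
def cal(n):
    c=calibration(n); R=cv2.Rodrigues(np.array(c["rvec"],float))[0]; t=np.array(c["tvec"],float).ravel()
    return c,R,t
def cast(n,u,v,z):
    c,R,t=cal(n); d=R.T@np.array([(u-c["cx"])/c["fx"],(v-c["cy"])/c["fy"],1]); o=-R.T@t
    return o+d*(z-o[2])/d[2]
def cloud(n,D):
    c,R,t=cal(n); v,u=np.mgrid[:D.shape[0],:D.shape[1]]
    P=np.stack([(u-c["cx"])/c["fx"]*D,(v-c["cy"])/c["fy"]*D,D],-1)
    return (P-t)@R
def proj(n,p):
    c,R,t=cal(n); q=R@np.array(p)+t; return c["fx"]*q[0]/q[2]+c["cx"],c["fy"]*q[1]/q[2]+c["cy"]
def snap(n,f):
    I,D=snapshot(n); cv2.imwrite("pics/"+f,I[:,:,::-1]); np.savez("pics/"+f[:-4],I=I,D=D); return I,D
E
python3 - <<'E'
from h import *
for n in("top","side"):
    snap(n,n+"0.png"); c,R,t=cal(n); print(n,-R.T@t,R[2],c["fx"])
print(robot.get_obs())
E
```

```text
top [0.4313974  0.08326019 0.97808261] [ 0.18556113 -0.02089867 -0.98241046] 396.2252867614321
side [ 0.24579131 -0.49860308  0.66817469] [ 0.39067997  0.63657181 -0.66494021] 374.5355387215508
{'time': 0.1, 'joint_positions': array([ 1.19892669e+00,  8.78694674e-02,  1.37205482e+00, -1.37230081e-05,
        1.68357257e+00, -1.03091027e-01]), 'qvel': array([ 0.00036547, -0.00205035, -0.00396402, -0.00060385, -0.00250713,
       -0.0007129 ]), 'joint_torque': array([ 1.68410847e-03, -3.41255021e+01, -3.03301227e+01,  7.19281984e-02,
        3.04826349e-02, -1.12386356e-04]), 'tool_pos': array([0.14588748, 0.52981159, 0.20445206]), 'ee_rot': array([-3.13969715e+00, -1.82392912e-04,  2.87281234e+00]), 'wrist_force': array([ 0.00989765, -0.20567274, -0.30568754]), 'wrist_torque': array([-0.00700544,  0.00471   , -0.02073397]), 'width': 0.09366683786966637}
```

View pics/top0.png

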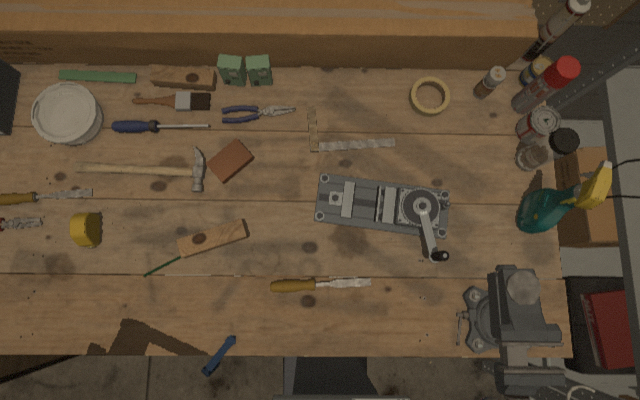

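View pics/side0.png

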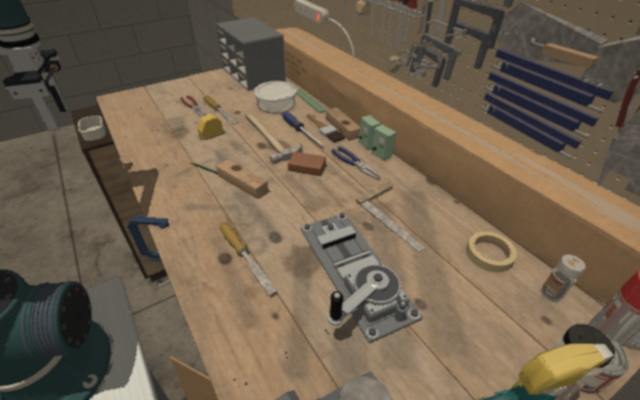

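The top view shows the offcut at about (212,238) with a green pencil at its left end. The cramp is at (382,203), with its closing direction to the image left, and the lever knob is at (440,256). The chisel is at (320,285).

```bash
python3 - <<'E'
from h import *
d=np.load("pics/top0.npz");I,D=d["I"],d["D"]
P=cloud("top",D)
def at(u,v): print((u,v),P[v,u].round(4), cast("top",u,v,0).round(4))
for q in [(260,250),(350,260),(212,238),(195,243),(330,220),(335,196),(423,205),(440,256),(364,204)]: at(*q)
z=P[...,2]
m=((z>.025)&(z<.055)).astype(np.uint8); m[:,:170]=0;m[:,260:]=0;m[:210]=0;m[275:]=0
c=max(cv2.findContours(m,0,2)[0],key=cv2.contourArea)
pts=P[m>0][:,:2].astype(np.float32); print("offcut",len(pts),cv2.minAreaRect(pts*1000), np.median(z[m>0]))
crop=I[150:310,130:470,::-1]; cv2.imwrite("pics/c1.png",cv2.resize(crop,None,fx=2.35,fy=2.35,interpolation=cv2.INTER_CUBIC))
E
```

```text
(260, 250) [ 0.4852  0.1972 -0.0024] [0.485  0.1969 0.    ]
(350, 260) [ 0.4631 -0.0234 -0.0007] [ 0.4631 -0.0234  0.    ]
(212, 238) [0.5097 0.306  0.0391] [0.5129 0.3153 0.    ]
(195, 243) [0.4976 0.3452 0.0381] [0.5003 0.3559 0.    ]
(330, 220) [0.5595 0.0266 0.0116] [0.561  0.0259 0.    ]
(335, 196) [0.6165 0.0155 0.0284] [0.622  0.0134 0.    ]
(423, 205) [ 0.5892 -0.1866  0.0739] [ 0.6021 -0.2087  0.    ]
(440, 256) [ 0.4692 -0.2012  0.1321] [ 0.4751 -0.2456  0.    ]
(364, 204) [ 0.6008 -0.058   0.0103] [ 0.6026 -0.0595  0.    ]
offcut 1347 ((510.0288391113281, 308.6308898925781), (45.328182220458984, 160.26431274414062), 19.0887393951416) 0.03781294776718508
```

View pics/c1.png

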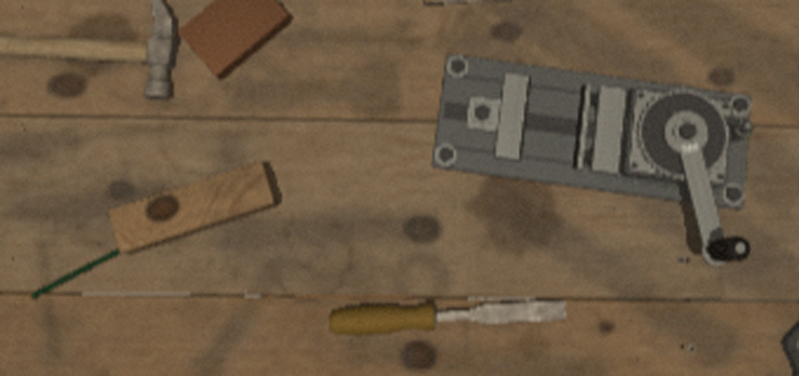

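The crop shows the sprung plate at crop x≈585, the end stop at ≈512, and the wheel at (687,130). The knob is at (735,248), leaning outwards in the picture only because of perspective. Next I'll fit the base plate.

```bash
python3 - <<'E'
from h import *
d=np.load("pics/top0.npz");I,D=d["I"],d["D"]
P=cloud("top",D); z=P[...,2]
box=np.zeros_like(z,bool); box[160:270,300:465]=1
m=box&(z>.006)&(z<.015)
m=cv2.morphologyEx(m.astype(np.uint8),cv2.MORPH_OPEN,np.ones((2,2)))
n,l,s,_=cv2.connectedComponentsWithStats(m); 
pts=P[m>0][:,:2].astype(np.float32)
r=cv2.minAreaRect(pts*1000);print("base",len(pts),r)
# colour
hsv=cv2.cvtColor(I,cv2.COLOR_RGB2HSV)
g=(box&(hsv[...,1]<60)).astype(np.uint8); g=cv2.morphologyEx(g,cv2.MORPH_OPEN,np.ones((3,3)))
c=max(cv2.findContours(g,0,2)[0],key=cv2.contourArea); 
print("colour", cv2.minAreaRect(np.array([cast("top",*p[0],.01)[:2]*1000 for p in c],np.float32)))
a=np.deg2rad(r[2] if r[1][0]<r[1][1] else r[2]-90); print("yaw",a)
ex=np.array([np.cos(a),np.sin(a)]);ey=np.array([-ex[1],ex[0]]);c0=np.array(r[0])/1000
Q=P[...,:2]-c0; X=Q@ex;Y=Q@ey
mm=box&(abs(X)<.04)
for y in np.arange(-.165,.165,.004):
    k=mm&(abs(Y-y)<.002)
    if k.any(): print(round(y*1000),(np.median(z[k])*1000).round(),k.sum(),end=" | ")
k=box&(z>.105)&(z<.16); print("\nknob",k.sum(),np.median(P[k],0),P[k].min(0),P[k].max(0))
k=box&(z>.06)&(z<.095)&(np.hypot(X,Y+.088)<.05);print("hub",np.median(P[k],0))
print("axis pred",c0-.088*ey,"bed",c0+.0395*ey)
S=np.load("pics/side0.npz");Ps=cloud("side",S["D"])
k=(Ps[...,2]>.105)&(Ps[...,2]<.16)&(np.hypot(Ps[...,0]-.475,Ps[...,1]+.2)<.05)
print("side knob",k.sum(),np.median(Ps[k],0),Ps[k].min(0),Ps[k].max(0))
E
```

```text
base 3080 ((533.9400634765625, -98.37200927734375), (335.2088928222656, 248.305908203125), 82.91822814941406)
colour ((568.7886352539062, -100.1177978515625), (330.92315673828125, 183.8754119873047), 82.50807189941406)
yaw -0.12360023566777653
-165 0.0 37 | -161 1.0 26 | -157 9.0 43 | -153 8.0 41 | -149 8.0 49 | -145 11.0 41 | -141 10.0 35 | -137 11.0 15 | -133 11.0 15 | -129 41.0 14 | -125 43.0 22 | -121 44.0 34 | -117 50.0 52 | -113 64.0 62 | -109 63.0 77 | -105 64.0 85 | -101 64.0 88 | -97 64.0 83 | -93 23.0 78 | -89 10.0 72 | -85 12.0 63 | -81 10.0 68 | -77 8.0 61 | -73 10.0 60 | -69 5.0 60 | -65 10.0 63 | -61 9.0 62 | -57 9.0 61 | -53 10.0 56 | -49 7.0 60 | -45 10.0 64 | -41 9.0 60 | -37 8.0 55 | -33 10.0 60 | -29 11.0 71 | -25 3.0 54 | -21 3.0 58 | -17 2.0 51 | -13 7.0 58 | -9 2.0 52 | -5 2.0 55 | -1 8.0 56 | 3 9.0 61 | 7 2.0 56 | 11 2.0 48 | 15 2.0 52 | 19 9.0 60 | 23 5.0 61 | 27 2.0 49 | 31 3.0 56 | 35 2.0 55 | 39 8.0 47 | 43 3.0 54 | 47 3.0 55 | 51 3.0 52 | 55 2.0 53 | 59 5.0 55 | 63 3.0 52 | 67 2.0 53 | 71 3.0 53 | 75 3.0 48 | 79 7.0 54 | 83 3.0 55 | 87 5.0 52 | 91 5.0 54 | 95 4.0 55 | 99 4.0 58 | 103 4.0 54 | 107 4.0 55 | 111 4.0 52 | 115 6.0 53 | 119 1.0 56 | 123 4.0 50 | 127 1.0 54 | 131 2.0 52 | 135 3.0 52 | 139 2.0 53 | 143 2.0 52 | 147 3.0 52 | 151 3.0 55 | 155 4.0 52 | 159 2.0 54 | 163 4.0 51 | 
knob 115 [ 0.46937429 -0.2060175   0.1308384 ] [ 0.45915735 -0.21928591  0.10537646] [ 0.48054687 -0.19869989  0.13756817]
hub [ 0.52483231 -0.1977279   0.06642253]
axis pred [ 0.52309092 -0.18570068] bed [ 0.53880985 -0.05917335]
side knob 216 [ 0.4680494  -0.21352215  0.12949506] [ 0.46033652 -0.22033179  0.10554539] [ 0.4824147  -0.19922794  0.13603422]
```

```bash
cat > cr.py <<'E'
from h import *
d=np.load("pics/top0.npz");I,D=d["I"],d["D"]
P=cloud("top",D); z=P[...,2]
box=np.zeros_like(z,bool); box[160:270,300:465]=1
hsv=cv2.cvtColor(I,cv2.COLOR_RGB2HSV)
g=(box&(hsv[...,1]<60)).astype(np.uint8); g=cv2.morphologyEx(cv2.morphologyEx(g,cv2.MORPH_CLOSE,np.ones((7,7))),cv2.MORPH_OPEN,np.ones((21,21)))
c=max(cv2.findContours(g,0,2)[0],key=cv2.contourArea)
r=cv2.minAreaRect(np.array([cast("top",*p[0],.01)[:2]*1000 for p in c],np.float32)); print(r)
a=np.deg2rad(r[2]-90 if r[1][0]>r[1][1] else r[2]);c0=np.array(r[0])/1000
for it in range(4):
    ex=np.array([np.cos(a),np.sin(a)]);ey=np.array([-ex[1],ex[0]])
    Q=P[...,:2]-c0; X=Q@ex;Y=Q@ey
    k=(z>.006)&(z<.014)&(abs(X)<.072)&(abs(Y)<.18)
    # long-edge +x and -x by bins
    bins=np.arange(-.15,.15,.012); hi=[];lo=[]
    for b in bins:
        q=k&(abs(Y-b)<.006)&(abs(Y+.1)>.055)  # avoid lever
        if q.sum()>5: hi.append((b,X[q].max()));lo.append((b,X[q].min()))
    hi,lo=np.array(hi),np.array(lo)
    def fit(h):
        h=h[abs(h[:,1]-np.median(h[:,1]))<.005]; return np.polyfit(h[:,0],h[:,1],1)
    ph,pl=fit(hi),fit(lo); sl=(ph[0]+pl[0])/2
    ys=[(Y[k&(abs(X-b)<.005)].max(),Y[k&(abs(X-b)<.005)].min()) for b in np.arange(-.05,.051,.01)]; ys=np.median(ys,0)
    print("w",ph[1]-pl[1],"slopes",ph[0],pl[0],"L",ys[0]-ys[1])
    c0=c0+ex*(ph[1]+pl[1])/2+ey*ys.mean(); a=a-sl
print("c0",c0,"yaw",a)
ex=np.array([np.cos(a),np.sin(a)]);ey=np.array([-ex[1],ex[0]]);Q=P[...,:2]-c0; X=Q@ex;Y=Q@ey
mm=box&(abs(X)<.04)
for y in np.arange(-.165,.165,.003):
    k=mm&(abs(Y-y)<.0015)
    if k.any(): print(round(y*1000),*(np.percentile(z[k],[20,50,80])*1000).round().astype(int),end=" | ")
print("\naxis",c0-.088*ey,"bed",c0+.0395*ey)
E
python3 cr.py
```

```text
((595.8617553710938, -102.63302612304688), (328.4766540527344, 128.3866729736328), 82.88455963134766)
w 0.12230407412250532 slopes 0.009649751272631317 -0.0025846404090756666 L 0.327495446208135
w 0.12244083325933977 slopes 0.005704053272543753 -0.0035385546315470163 L 0.3279309596406772
w 0.12227525639827494 slopes 0.004617982179563967 -0.007248904112743913 L 0.32794416768262113
w 0.12227448143113222 slopes 0.0059374780263809785 -0.0059232330475398245 L 0.3279375884040656
c0 [ 0.59756548 -0.10243127] yaw -0.12749482843740934
-165 8 9 10 | -162 9 11 12 | -159 9 10 11 | -156 9 10 12 | -153 9 10 13 | -150 9 12 47 | -147 10 12 48 | -144 12 44 57 | -141 33 45 53 | -138 37 48 56 | -135 39 41 54 | -132 43 44 51 | -129 44 47 55 | -126 44 53 56 | -123 45 55 57 | -120 47 56 57 | -117 55 56 58 | -114 54 56 57 | -111 55 57 58 | -108 55 57 58 | -105 55 57 66 | -102 57 66 67 | -99 59 65 67 | -96 60 66 68 | -93 58 66 68 | -90 58 67 69 | -87 62 67 70 | -84 57 66 71 | -81 56 66 69 | -78 57 65 70 | -75 56 63 68 | -72 57 60 67 | -69 56 58 67 | -66 56 58 66 | -63 55 56 61 | -60 55 56 58 | -57 55 56 57 
[... 383 characters left out ...]
 12 | 27 9 10 12 | 30 9 11 12 | 33 9 11 13 | 36 9 11 12 | 39 9 10 12 | 42 9 10 12 | 45 9 10 12 | 48 10 11 12 | 51 9 11 12 | 54 9 11 12 | 57 9 10 12 | 60 9 10 13 | 63 9 10 11 | 66 9 10 12 | 69 9 10 11 | 72 9 10 21 | 75 26 28 29 | 78 26 28 30 | 81 27 28 29 | 84 26 28 29 | 87 27 28 29 | 90 27 28 30 | 93 27 28 29 | 96 27 28 29 | 99 27 28 29 | 102 11 19 27 | 105 9 13 18 | 108 9 13 19 | 111 9 12 19 | 114 10 13 19 | 117 10 13 24 | 120 9 13 23 | 123 9 13 21 | 126 9 13 20 | 129 9 12 18 | 132 9 12 20 | 135 9 11 12 | 138 8 10 11 | 141 9 10 11 | 144 9 10 11 | 147 9 10 11 | 150 9 10 13 | 153 10 11 12 | 156 9 10 12 | 159 9 10 12 | 162 8 10 11 | 
axis [ 0.5863763  -0.18971702] bed [ 0.60258789 -0.06325187]
```

```bash
cat >> h.py <<'E'
def go(p,yaw,p0=None,yaw0=None):
    "shift (cm, tool axes) and turn from measured (or given) pose to p,yaw"
    o=robot.get_obs(); p0=o["tool_pos"] if p0 is None else np.array(p0); yaw0=o["ee_rot"][2] if yaw0 is None else yaw0
    d=np.array(p)-p0; c,s=np.cos(yaw0),np.sin(yaw0)
    t=-(yaw-yaw0); t=(t+np.pi)%(2*np.pi)-np.pi
    return np.round([100*(c*d[0]+s*d[1]),100*(s*d[0]-c*d[1]),-100*d[2],t],3)
E
python3 - <<'E'
from h import *
S=np.load("pics/side0.npz");P=cloud("side",S["D"]);z=P[...,2]
k=(z>.033)&(z<.045)&(np.hypot(P[...,0]-.51,P[...,1]-.309)<.1)
print("offcut side",k.sum(),cv2.minAreaRect(P[k][:,:2].astype(np.float32)*1000))
c0=np.array([.5976,-.1024]);a=-.1275
ex=np.array([np.cos(a),np.sin(a)]);ey=np.array([-ex[1],ex[0]]);Q=P[...,:2]-c0; X=Q@ex;Y=Q@ey
k=(abs(X)<.055)&(abs(Y)<.12)&(z>.023)&(z<.033)
h,e=np.histogram(Y[k],np.arange(-.03,.12,.002));print([(round(b*1000),int(n)) for b,n in zip(e,h)])
h,e=np.histogram(X[k],np.arange(-.06,.06,.004));print([(round(b*1000),int(n)) for b,n in zip(e,h)])
print(go([.510,.3086,.12],np.deg2rad(109.1)))
E
```

```text
offcut side 633 ((511.2242126464844, 309.29608154296875), (46.971397399902344, 162.22055053710938), 19.803543090820312)
[(-30, 1), (-28, 1), (-26, 3), (-24, 8), (-22, 22), (-20, 26), (-18, 29), (-16, 32), (-14, 33), (-12, 30), (-10, 30), (-8, 34), (-6, 29), (-4, 32), (-2, 27), (0, 20), (2, 5), (4, 4), (6, 7), (8, 13), (10, 47), (12, 41), (14, 25), (16, 20), (18, 19), (20, 1), (22, 0), (24, 0), (26, 0), (28, 0), (30, 0), (32, 0), (34, 0), (36, 0), (38, 0), (40, 0), (42, 0), (44, 0), (46, 0), (48, 0), (50, 0), (52, 0), (54, 0), (56, 0), (58, 0), (60, 0), (62, 0), (64, 0), (66, 0), (68, 0), (70, 0), (72, 3), (74, 54), (76, 23), (78, 30), (80, 25), (82, 18), (84, 27), (86, 32), (88, 17), (90, 22), (92, 25), (94, 27), (96, 15), (98, 27), (100, 25), (102, 1), (104, 0), (106, 0), (108, 0), (110, 0), (112, 3), (114, 3), (116, 6)]
[(-60, 0), (-56, 0), (-52, 0), (-48, 29), (-44, 77), (-40, 47), (-36, 43), (-32, 46), (-28, 45), (-24, 40), (-20, 40), (-16, 44), (-12, 37), (-8, 43), (-4, 45), (0, 40), (4, 40), (8, 38), (12, 40), (16, 35), (20, 34), (24, 39), (28, 46), (32, 40), (36, 39), (40, 38), (44, 15), (48, 0), (52, 0)]
[-40.978 -11.658   8.445   0.969]
```

Emit:
servo_tool(
  series="-1 -4 -1.2 0 0.1; -1 -8 -2.4 0 0.2; -1 -12 -3.6 0 0.3; -1 -16 -4.8 0.5 0.4; -1 -20 -6 1.5 0.5; -1 -24 -7 2.5 0.6; -1 -28 -8 4 0.7; -1 -32 -9.2 5 0.8; -1 -36 -10.4 6 0.9; -1 -39 -11.2 7 0.969; -1 -40.98 -11.66 8.4 0.969; -1 -40.98 -11.66 8.4 0.969; -1 -40.98 -11.66 8.4 0.969; -1 -40.98 -11.66 8.4 0.969",
)

```text
time: 1.27
tool_pos: [0.5095, 0.3095, 0.1215]
ee_rot: [-3.141, -0.001, 1.904]
wrist_force: [-0.2, 0.5, 0.3]
width: 0.0942
```

```bash
python3 - <<'E'
from h import *
o=robot.get_obs();print(o["tool_pos"],o["ee_rot"],o["joint_positions"])
print(go([.5105,.309,.022],np.deg2rad(109.2)))
I,D=snap("side","s1.png"); u,v=map(int,proj("side",[.51,.309,.04])); cv2.imwrite("pics/s1c.png",cv2.resize(I[max(0,v-90):v+60,max(0,u-110):u+110,::-1],None,fx=3,fy=3)); print(u,v)
E
```

```text
[0.50947739 0.30949892 0.12148154] [-3.14077786e+00 -6.86447118e-04  1.90427218e+00] [4.50353795e-01 2.19624963e-01 1.38732195e+00 7.77265723e-04
 1.53537494e+00 1.16849848e-01]
[-8.100e-02  8.000e-02  9.948e+00 -2.000e-03]
240 172
```

View pics/s1c.png

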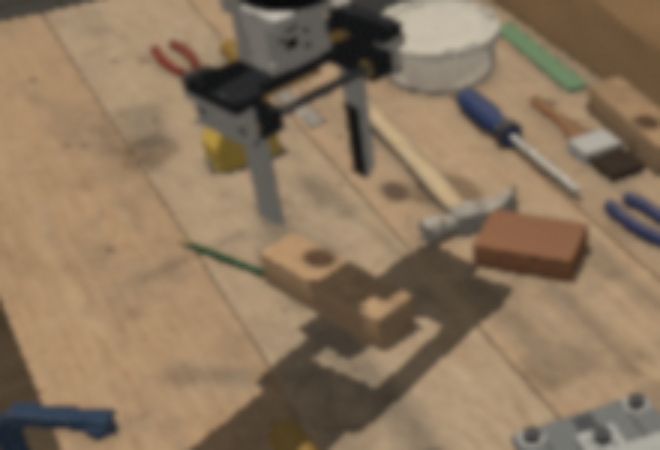

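The gripper straddles the offcut squarely, so I'll descend and grip.

Emit:
servo_tool(
  series="-1 -0.08 0.08 3 0; -1 -0.08 0.08 6 0; -1 -0.08 0.08 8 0; -1 -0.08 0.08 9.4 0; -1 -0.08 0.08 9.95 0; -1 -0.08 0.08 9.95 0; -1 -0.08 0.08 9.95 0; 1 -0.08 0.08 9.95 0; 1 -0.08 0.08 9.95 0; 1 -0.08 0.08 9.95 0; 1 -0.08 0.08 9.95 0; 1 -0.08 0.08 9.95 0; 1 -0.08 0.08 9.95 0; 1 -0.08 0.08 9.95 0; 1 -0.08 0.08 9.95 0; 1 -0.08 0.08 9.95 0",
)

```text
time: 2.65
tool_pos: [0.5114, 0.3085, 0.022]
ee_rot: [3.141, -0.0, 1.904]
wrist_force: [0.3, 0.1, 0.6]
width: 0.0446
```

```bash
python3 - <<'E'
from h import *
print(go([.6025,-.0578,.102],np.pi-.1275))
E
```

```text
[-37.599  -3.358  -7.998  -1.11 ]
```

Emit:
servo_tool(
  series="1 0 0 -2 0; 1 0 0 -5 0; 1 0 0 -8 0; 1 0 0 -8 0; 1 0 0 -8 0",
)

```text
time: 3.07
tool_pos: [0.5123, 0.3091, 0.1037]
ee_rot: [3.137, -0.001, 1.904]
wrist_force: [0.1, -0.7, -2.4]
width: 0.0447
```

Emit:
servo_tool(
  series="1 -2 -0.2 0 -0.1; 1 -5 -0.5 0 -0.2; 1 -8 -0.7 0 -0.3; 1 -11 -1 0 -0.4; 1 -14 -1.2 0 -0.5; 1 -17 -1.5 0 -0.6; 1 -20 -1.8 0 -0.7; 1 -23 -2.1 0 -0.8; 1 -26 -2.3 0 -0.9; 1 -29 -2.6 0 -1; 1 -32 -2.9 0 -1.11; 1 -35 -3.1 0 -1.11; 1 -37 -3.3 0 -1.11; 1 -37.6 -3.36 0 -1.11; 1 -37.6 -3.36 0 -1.11; 1 -37.6 -3.36 0 -1.11",
)

```text
time: 4.4
tool_pos: [0.6011, -0.057, 0.0999]
ee_rot: [3.14, -0.004, 3.014]
wrist_force: [0.9, -0.3, -2.0]
width: 0.045
```

```bash
python3 - <<'E'
from h import *
o=robot.get_obs();print(o["tool_pos"],o["ee_rot"],o["joint_positions"])
I,D=snap("side","s2.png")
c0=np.array([.5976,-.1024]);a=-.1275
ex=np.array([np.cos(a),np.sin(a)]);ey=np.array([-ex[1],ex[0]])
P=cloud("side",D);z=P[...,2];Q=P[...,:2]-c0;X=Q@ex;Y=Q@ey
print(np.array(o["tool_pos"][:2]-c0)@np.array([ex,ey]).T)
# block side face facing -x end and top
k=(abs(X)<.1)&(abs(Y-.045)<.04)&(z>.075)&(z<.125)
print(k.sum(),P[k].min(0),P[k].max(0))
h,e=np.histogram(Y[k],np.arange(0,.09,.003));print([(round(b*1000),int(n)) for b,n in zip(e,h)])
h,e=np.histogram(X[k],np.arange(-.1,.1,.005));print([(round(b*1000),int(n)) for b,n in zip(e,h)])
u,v=map(int,proj("side",[.6,-.06,.05])); cv2.imwrite("pics/s2c.png",cv2.resize(I[v-110:v+90,u-130:u+130,::-1],None,fx=3,fy=3))
E
```

```text
[ 0.60112482 -0.05696346  0.09991632] [ 3.14024354 -0.00387565  3.01350048] [-1.89001889e-01  2.50766116e-01  1.39328122e+00  1.11337032e-03
  1.50149594e+00 -1.63178271e+00]
[-0.00228127  0.04551592]
1651 [ 0.51681489 -0.09297633  0.0778662 ] [ 0.67566331 -0.02215566  0.12484315]
[(0, 0), (3, 0), (6, 0), (9, 39), (12, 9), (15, 6), (18, 10), (21, 615), (24, 194), (27, 76), (30, 69), (33, 58), (36, 54), (39, 46), (42, 51), (45, 57), (48, 46), (51, 57), (54, 49), (57, 55), (60, 53), (63, 54), (66, 35), (69, 7), (72, 3), (75, 4), (78, 4), (81, 0), (84, 0)]
[(-100, 0), (-95, 0), (-90, 0), (-85, 155), (-80, 69), (-75, 62), (-70, 65), (-65, 65), (-60, 63), (-55, 61), (-50, 72), (-45, 59), (-40, 60), (-35, 61), (-30, 62), (-25, 61), (-20, 60), (-15, 103), (-10, 54), (-5, 57), (0, 43), (5, 27), (10, 15), (15, 28), (20, 28), (25, 32), (30, 34), (35, 33), (40, 32), (45, 34), (50, 30), (55, 32), (60, 30), (65, 34), (70, 29), (75, 1), (80, 0), (85, 0), (90, 0)]
```

View pics/s2c.png

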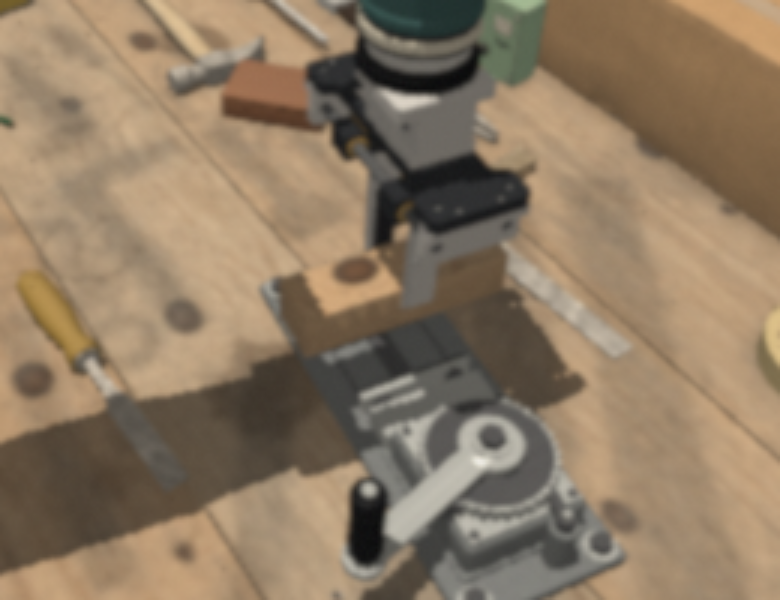

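The block spans cramp y≈22.5–68.5 mm, against a gap of about 19–73.5 mm in the same view, so it clears both sides. I'll shift it 4 mm in x to centre it and lower it.

Emit:
servo_tool(
  series="1 -0.4 0 0.5 0; 1 -0.4 0 2 0; 1 -0.4 0 3.5 0; 1 -0.4 0 4.5 0; 1 -0.4 0 5 0; 1 -0.4 0 5.5 0; 1 -0.4 0 5.9 0; 1 -0.4 0 6.2 0; 1 -0.4 0 6.4 0; 1 -0.4 0 6.4 0; 1 -0.4 0 6.4 0",
)

```text
time: 5.37
tool_pos: [0.6066, -0.0584, 0.0384]
ee_rot: [3.142, 0.001, 3.014]
wrist_force: [-0.2, -0.5, -1.7]
width: 0.0445
```

Emit:
servo_tool(
  series="1 0 0 0.2 0; 1 0 0 0.35 0; 1 0 0 0.5 0; 1 0 0 0.5 0; 1 0 0 0.5 0",
)

```text
time: 5.78
tool_pos: [0.6062, -0.0583, 0.0328]
ee_rot: [3.141, -0.0, 3.014]
wrist_force: [-0.3, -0.3, -2.0]
width: 0.0448
```

Emit:
servo_tool(
  series="1 0 0 0.1 0; 1 0 0 0.1 0; 1 0 0 0.1 0",
)

```text
time: 6.03
tool_pos: [0.6063, -0.0583, 0.032]
ee_rot: [3.142, 0.0, 3.014]
wrist_force: [-0.7, -0.7, -2.3]
width: 0.0451
```

Emit:
servo_tool(
  series="1 0 0 0.06 0; 1 0 0 0.12 0; 1 0 0 0.12 0; 1 0 0 0.12 0",
)

```text
time: 6.37
tool_pos: [0.6064, -0.0583, 0.032]
ee_rot: [3.142, 0.0, 3.014]
wrist_force: [-3.7, 0.8, 5.2]
width: 0.045
```

The wrist force shows contact with the bed, so I'll release and rise.

Emit:
servo_tool(
  series="-1 0 0 0 0; -1 0 0 0 0; -1 0 0 0 0; -1 0 0 0 0; -1 0 0 0 0; -1 0 0 0 0; -1 0 0 0 0; -1 0 0 -3 0; -1 0 0 -6 0; -1 0 0 -9 0; -1 0 0 -12 0; -1 0 0 -14 0; -1 0 0 -14 0",
)

```text
time: 7.45
tool_pos: [0.6092, -0.0588, 0.1774]
ee_rot: [-3.141, 0.011, 3.014]
wrist_force: [0.2, 0.7, 0.9]
width: 0.0943
```

```bash
cat > chk.py <<'E'
from h import *
import sys
c0=np.array([.5976,-.1024]);a=-.1275
ex=np.array([np.cos(a),np.sin(a)]);ey=np.array([-ex[1],ex[0]])
def chk(n,f):
    I,D=snap(n,f); P=cloud(n,D);z=P[...,2];Q=P[...,:2]-c0;X=Q@ex;Y=Q@ey
    k=(abs(X)<.11)&(abs(Y-.045)<.05)&(z>.043)&(z<.055)
    r=cv2.minAreaRect(np.stack([X[k],Y[k]],1).astype(np.float32)*1000)
    j=(abs(X)<.04)&(Y<.02)&(Y>-.005)&(z>.024)&(z<.032)
    s=(abs(X)<.04)&(Y>.06)&(Y<.11)&(z>.024)&(z<.032)
    print(n,"block X,Y",r,np.median(z[k]) if k.any() else 0,"stop from",np.percentile(Y[s],3) if s.any() else 0)
    kn=(np.hypot(X,Y+.088)<.14)&(np.hypot(X,Y+.088)>.1)&(X<-.05)&(z>.105)&(z<.14)
    if kn.any():
        q=P[kn]; m=(q.min(0)+q.max(0))/2; v=m[:2]-(c0-.088*ey); print("knob",kn.sum(),m,q[:,2].max(),"r",np.hypot(*v),"ang",np.arctan2(-(v@ey),-(v@ex)))
    return I,D
if __name__=="__main__":
    for n in sys.argv[2:]: chk(n,n+sys.argv[1]+".png")
E
python3 chk.py 3 side top; python3 -c "
from h import *
o=robot.get_obs();print(o['tool_pos'],o['ee_rot'],o['joint_positions'])"
```

```text
side block X,Y ((0.3188629150390625, 43.49588394165039), (48.12870788574219, 159.8622283935547), 89.79607391357422) 0.04820504454432295 stop from 0.08317775982471233
knob 216 [ 0.47066011 -0.20963512  0.12074602] 0.13610537878704193 r 0.11745681917161885 ang 0.29817217158870074
top block X,Y ((-0.06439208984375, 58.25078582763672), (14.5171537399292, 158.8505859375), 89.76788330078125) 0.04777646363135733 stop from 0.06551566401970575
[ 0.60674467 -0.05835362  0.17141358] [-3.14155822e+00  1.90507428e-03  3.01383366e+00] [-1.88917664e-01  2.26792983e-01  1.27906484e+00  8.22353325e-05
  1.63383121e+00 -1.63194971e+00]
```

The offcut lies flat (top z=48 mm), centred at X≈0 and square to the bed. Next is the lever, so I'll check clearance by the vice and work out the approach.

```bash
cat > arc.py <<'E'
from h import *
A=np.array([.5976,-.1024])-.088*np.array([.1272,.9919]); a=-.1275; R=.1185
def pose(th,z): f=np.pi+a+th; return [A[0]+R*np.cos(f),A[1]+R*np.sin(f),z],a+th
def rows(ths,z,g,p0=None,yaw0=None):
    print("; ".join(f"{g} "+" ".join(f"{x:.2f}" for x in go(*pose(t,z),p0,yaw0)) for t in ths))
E
python3 - <<'E'
from arc import *
d=np.load("pics/top3.npz");P=cloud("top",d["D"]);D=d["D"]
for th in(.298,.45,.6):
    p,y=pose(th,0); q=P[...,:2]-np.array(p[:2]); t=np.array([np.sin(y),-np.cos(y)]);r=np.array([np.cos(y),np.sin(y)])
    u=q@t;v=q@r
    for zl,h,w in((.07,.05,.015),(.15,.095,.045)):
        k=(D>0)&(P[...,2]>zl)&(P[...,2]<.5)&(abs(u)<h)&(abs(v)<w); print(th,p,zl,k.sum(),P[k].max(0).round(3) if k.any() else "")
k=(P[...,0]<.5)&(P[...,0]>.3)&(P[...,1]<-.2)&(P[...,2]>.05)&(P[...,2]<.4)&(np.hypot(P[...,0]-.47,P[...,1]+.21)>.04)
print("vise",P[k].min(0),P[k].max(0),"max x pt",P[k][P[k][:,0].argmax()])
p,y=pose(.298,.165); print(p,go(p,y))
E
```

```text
0.298 [np.float64(0.46962464377395563), np.float64(-0.20979370175343176), 0] 0.07 0 
0.298 [np.float64(0.46962464377395563), np.float64(-0.20979370175343176), 0] 0.15 0 
0.45 [np.float64(0.47401554471729773), np.float64(-0.22724443164482006), 0] 0.07 0 
0.45 [np.float64(0.47401554471729773), np.float64(-0.22724443164482006), 0] 0.15 0 
0.6 [np.float64(0.48089005542984903), np.float64(-0.24361818393829993), 0] 0.07 0 
0.6 [np.float64(0.48089005542984903), np.float64(-0.24361818393829993), 0] 0.15 0 
vise [ 0.30005982 -0.4345697   0.05024672] [ 0.45300822 -0.30764249  0.16070994] max x pt [ 0.45300822 -0.38299547  0.08632096]
[np.float64(0.46962464377395563), np.float64(-0.20979370175343176), 0.165] [ 11.671 -16.768   0.641   2.843]
```

Emit:
servo_tool(
  series="0 1 -1.4 0 0.12; 0 2 -2.8 0 0.24; 0 3 -4.2 0 0.36; 0 4 -5.6 0 0.48; 0 5 -7 0 0.6; 0 6 -8.4 0 0.72; 0 7 -9.8 0 0.84; 0 8 -11.2 0 0.96; 0 9 -12.6 0 1.08; 0 10 -14 0 1.2; 0 10.7 -15.4 0 1.32; 0 11.67 -16.77 0 1.44; 0 11.67 -16.77 0 1.56; 0 11.67 -16.77 0 1.68; 0 11.67 -16.77 0 1.8; 0 11.67 -16.77 0 1.92; 0 11.67 -16.77 0 2.04; 0 11.67 -16.77 0 2.16; 0 11.67 -16.77 0 2.28; 0 11.67 -16.77 0 2.4",
)

```text
time: 9.22
tool_pos: [0.4679, -0.209, 0.1677]
ee_rot: [-3.137, 0.002, 0.608]
wrist_force: [0.3, -0.1, 0.5]
width: 0.0469
```

Emit:
servo_tool(
  series="0 0 0 0 0.12; 0 0 0 0 0.24; 0 0 0 0 0.36; 0 0 0 0 0.443; 0 0 0 0 0.443; 0 0 0 0 0.443; 0 0 0 0 0.443",
)

```text
time: 9.8
tool_pos: [0.4686, -0.2094, 0.1692]
ee_rot: [-3.14, 0.002, 0.173]
wrist_force: [-0.2, 1.0, 0.1]
width: 0.0471
```

```bash
python3 chk.py 4 side; python3 -c "
from arc import *
o=robot.get_obs();print(o['tool_pos'],o['ee_rot'],o['joint_positions'],o['width'])
p,y=pose(.298,.088); print(p,y,go(p,y))"
```

```text
side block X,Y ((0.6995925903320312, 44.12950897216797), (160.3129119873047, 45.44385528564453), 0.11001355201005936) 0.04808002858252932 stop from 0
knob 217 [ 0.47098766 -0.20930415  0.12037482] 0.13544328514151718 r 0.11707812091047266 ang 0.29586146741708647
[ 0.4687885  -0.20948655  0.16963638] [-3.14025900e+00  1.45051164e-03  1.72320985e-01] [-5.30756620e-01  1.71464070e-02  1.51490251e+00  7.95955889e-05
  1.61151257e+00  8.67722851e-01] 0.04689703109651655
[np.float64(0.46962464377395563), np.float64(-0.20979370175343176), 0.088] 0.17049999999999998 [7.700e-02 4.500e-02 8.164e+00 2.000e-03]
```

Emit:
servo_tool(
  series="0 0 0 2 0; 0 0 0 4 0; 0 0.08 0.04 6 0; 0 0.08 0.04 7.5 0; 0 0.08 0.04 8.2 0; 0.36 0.08 0.04 8.2 0; 0.36 0.08 0.04 8.2 0; 0.36 0.08 0.04 8.2 0; 0.36 0.08 0.04 8.2 0; 0.36 0.08 0.04 8.2 0",
)

```text
time: 10.68
tool_pos: [0.4708, -0.2104, 0.09]
ee_rot: [3.14, -0.002, 0.171]
wrist_force: [-1.2, 0.4, 0.4]
width: 0.0298
```

```bash
python3 -c "
from arc import *
o=robot.get_obs();print(o['tool_pos'],o['ee_rot'],o['width'])
rows(np.r_[np.arange(.22,-.61,-.1),-.64,-.64],.087,.36)"
```

```text
[ 0.47077954 -0.21042294  0.09003304] [ 3.14012884e+00 -1.85383499e-03  1.70935435e-01] 0.029777445370310074
0.36 -0.07 -1.00 0.30 0.08; 0.36 0.09 -2.18 0.30 0.18; 0.36 0.35 -3.33 0.30 0.28; 0.36 0.73 -4.46 0.30 0.38; 0.36 1.23 -5.53 0.30 0.48; 0.36 1.82 -6.55 0.30 0.58; 0.36 2.52 -7.51 0.30 0.68; 0.36 3.31 -8.40 0.30 0.78; 0.36 4.18 -9.20 0.30 0.88; 0.36 4.74 -9.63 0.30 0.94; 0.36 4.74 -9.63 0.30 0.94
```

Emit:
servo_tool(
  series="0.36 -0.07 -1.00 0.30 0.08; 0.36 0.09 -2.18 0.30 0.18; 0.36 0.35 -3.33 0.30 0.28; 0.36 0.73 -4.46 0.30 0.38; 0.36 1.23 -5.53 0.30 0.48; 0.36 1.82 -6.55 0.30 0.58; 0.36 2.52 -7.51 0.30 0.68; 0.36 3.31 -8.40 0.30 0.78; 0.36 4.18 -9.20 0.30 0.88; 0.36 4.74 -9.63 0.30 0.94; 0.36 4.74 -9.63 0.30 0.94",
)

```text
time: 11.6
tool_pos: [0.5012, -0.1063, 0.0863]
ee_rot: [-3.141, -0.001, -0.769]
wrist_force: [0.5, 0.3, 0.5]
width: 0.0298
```

```bash
python3 chk.py 5 side; python3 -c "
from arc import *
o=robot.get_obs();print(o['tool_pos'],o['ee_rot'],o['width'],o['wrist_force'])
rows(np.r_[np.arange(-.55,.26,.1),.3,.3],.087,.36)"
```

```text
side block X,Y ((17.370464324951172, 43.810646057128906), (128.49749755859375, 46.437076568603516), 0.2212371677160263) 0.04828996042149938 stop from 0.08251422498240925
knob 40 [ 0.48456686 -0.12570733  0.1105775 ] 0.11613393743973048 r 0.12027191282839636 ang -0.43339898213466876
[ 0.50096704 -0.10682144  0.08633093] [-3.14105270e+00 -1.04580865e-03 -7.66644164e-01] 0.0299301518416564 [-0.38125139 -0.64783631  0.044038  ]
0.36 0.10 1.10 -0.07 -0.09; 0.36 0.26 2.27 -0.07 -0.19; 0.36 0.54 3.42 -0.07 -0.29; 0.36 0.94 4.54 -0.07 -0.39; 0.36 1.44 5.61 -0.07 -0.49; 0.36 2.05 6.63 -0.07 -0.59; 0.36 2.76 7.58 -0.07 -0.69; 0.36 3.56 8.45 -0.07 -0.79; 0.36 4.44 9.24 -0.07 -0.89; 0.36 4.91 9.61 -0.07 -0.94; 0.36 4.91 9.61 -0.07 -0.94
```

Emit:
servo_tool(
  series="0.36 0.10 1.10 -0.07 -0.09; 0.36 0.26 2.27 -0.07 -0.19; 0.36 0.54 3.42 -0.07 -0.29; 0.36 0.94 4.54 -0.07 -0.39; 0.36 1.44 5.61 -0.07 -0.49; 0.36 2.05 6.63 -0.07 -0.59; 0.36 2.76 7.58 -0.07 -0.69; 0.36 3.56 8.45 -0.07 -0.79; 0.36 4.44 9.24 -0.07 -0.89; 0.36 4.91 9.61 -0.07 -0.94; 0.36 4.91 9.61 -0.07 -0.94",
)

```text
time: 12.57
tool_pos: [0.4689, -0.2118, 0.0869]
ee_rot: [3.141, -0.001, 0.171]
wrist_force: [0.4, 1.4, -0.5]
width: 0.0304
```

```bash
cat >> arc.py <<'E'
def st():
    o=robot.get_obs(); p=o["tool_pos"][:2]-A; y=o["ee_rot"][2]; f=np.array(o["wrist_force"])
    t=np.array([np.sin(y),-np.cos(y),0])
    th=(np.arctan2(p[1],p[0])-np.pi-a+np.pi)%(2*np.pi)-np.pi
    print("t",o["time"],"theta tool",th.round(4),"r",np.hypot(*p).round(4),"yaw-th",(y-a).round(4),"Ft(world on tool along +theta)",(f@t).round(2),"F",f.round(2),"w",o["width"].round(4),"z",o["tool_pos"][2])
E
python3 chk.py 6 side; python3 -c "
from arc import *
st();rows([.36,.42,.48,.54,.6,.63,.63,.63],.087,.36)"
```

```text
side block X,Y ((70.74588012695312, 40.975799560546875), (59.11711502075195, 29.1580810546875), 59.03861999511719) 0.048178944010072375 stop from 0
knob 322 [ 0.46857889 -0.21338686  0.12242134] 0.13976890073392856 r 0.12019153500600949 ang 0.3259959020495875Traceback (most recent call last):
  File "<string>", line 3, in <module>
    st();rows([.36,.42,.48,.54,.6,.63,.63,.63],.087,.36)
    ~~^^
  File "arc.py", line 10, in st
    print("t",o["time"],"theta tool",th.round(4),"r",np.hypot(*p).round(4),"yaw-th",(y-a).round(4),"Ft(world on tool along +theta)",(f@t).round(2),"F",f.round(2),"w",o["width"].round(4),"z",o["tool_pos"][2])
                                                                                                                                                                      ^^^^^^^^^^^^^^^^
AttributeError: 'float' object has no attribute 'round'
```

```bash
sed -i 's/o\["width"\].round(4)/round(float(o["width"]),4)/' arc.py; python3 -c "
from arc import *
st();rows([.36,.42,.48,.54,.6,.63,.63,.63],.087,.36)"
```

```text
t 12.6167 theta tool 0.3084 r 0.1196 yaw-th 0.2968 Ft(world on tool along +theta) 0.13 F [-0.16 -0.16 -0.08] w 0.0302 z 0.08680798354916926
0.36 0.14 0.61 -0.02 -0.06; 0.36 0.20 1.32 -0.02 -0.12; 0.36 0.31 2.02 -0.02 -0.18; 0.36 0.46 2.71 -0.02 -0.24; 0.36 0.65 3.40 -0.02 -0.30; 0.36 0.76 3.74 -0.02 -0.33; 0.36 0.76 3.74 -0.02 -0.33; 0.36 0.76 3.74 -0.02 -0.33
```

Emit:
servo_tool(
  series="0.36 0.14 0.61 -0.02 -0.06; 0.36 0.20 1.32 -0.02 -0.12; 0.36 0.31 2.02 -0.02 -0.18; 0.36 0.46 2.71 -0.02 -0.24; 0.36 0.65 3.40 -0.02 -0.30; 0.36 0.76 3.74 -0.02 -0.33; 0.36 0.76 3.74 -0.02 -0.33; 0.36 0.76 3.74 -0.02 -0.33",
)

```text
time: 13.28
tool_pos: [0.4825, -0.2458, 0.0867]
ee_rot: [3.141, 0.0, 0.5]
wrist_force: [-0.8, 0.4, -0.1]
width: 0.03
```

```bash
python3 -c "
from arc import *
st();rows(np.r_[np.arange(.53,-.6,-.1),-.64,-.64],.087,.36)"; python3 chk.py 7 side
```

```text
t 13.2833 theta tool 0.6225 r 0.118 yaw-th 0.6272 Ft(world on tool along +theta) -0.76 F [-0.78  0.44 -0.07] w 0.03 z 0.08671609833819845
0.36 0.01 -1.09 -0.03 0.10; 0.36 0.18 -2.27 -0.03 0.20; 0.36 0.47 -3.42 -0.03 0.30; 0.36 0.88 -4.53 -0.03 0.40; 0.36 1.39 -5.60 -0.03 0.50; 0.36 2.00 -6.61 -0.03 0.60; 0.36 2.72 -7.55 -0.03 0.70; 0.36 3.52 -8.42 -0.03 0.80; 0.36 4.41 -9.21 -0.03 0.90; 0.36 5.37 -9.90 -0.03 1.00; 0.36 6.40 -10.49 -0.03 1.10; 0.36 7.48 -10.98 -0.03 1.20; 0.36 8.26 -11.25 -0.03 1.27; 0.36 8.26 -11.25 -0.03 1.27
side block X,Y ((-44.314857482910156, 60.6570930480957), (68.41999816894531, 25.855058670043945), 0.895908772945404) 0.04851521132600894 stop from 0.08953414870424331
knob 440 [ 0.48231983 -0.25049471  0.12225508] 0.13942842993747434 r 0.1205511428894044 ang 0.6562159387550157
```

Emit:
servo_tool(
  series="0.36 0.01 -1.09 -0.03 0.10; 0.36 0.18 -2.27 -0.03 0.20; 0.36 0.47 -3.42 -0.03 0.30; 0.36 0.88 -4.53 -0.03 0.40; 0.36 1.39 -5.60 -0.03 0.50; 0.36 2.00 -6.61 -0.03 0.60; 0.36 2.72 -7.55 -0.03 0.70; 0.36 3.52 -8.42 -0.03 0.80; 0.36 4.41 -9.21 -0.03 0.90; 0.36 5.37 -9.90 -0.03 1.00; 0.36 6.40 -10.49 -0.03 1.10; 0.36 7.48 -10.98 -0.03 1.20; 0.36 8.26 -11.25 -0.03 1.27; 0.36 8.26 -11.25 -0.03 1.27",
)

```text
time: 14.5
tool_pos: [0.5014, -0.1063, 0.087]
ee_rot: [-3.141, 0.0, -0.769]
wrist_force: [0.8, 0.1, 0.1]
width: 0.0299
```

```bash
python3 -c "
from arc import *
st();rows([-.56,-.5,-.44,-.38,-.34,-.34,-.34],.087,.36)"; python3 chk.py 8 side
```

```text
t 14.5 theta tool -0.6483 r 0.1191 yaw-th -0.6416 Ft(world on tool along +theta) -0.64 F [0.82 0.09 0.12] w 0.0299 z 0.08696328996339038
0.36 0.10 1.05 -0.00 -0.08; 0.36 0.18 1.75 -0.00 -0.14; 0.36 0.30 2.45 -0.00 -0.20; 0.36 0.46 3.15 -0.00 -0.26; 0.36 0.60 3.60 -0.00 -0.30; 0.36 0.60 3.60 -0.00 -0.30; 0.36 0.60 3.60 -0.00 -0.30
side block X,Y ((18.005199432373047, 50.58379364013672), (124.5591812133789, 46.93978500366211), 0.9856052398681641) 0.04818457491750132 stop from 0.08912695450182202
knob 42 [ 0.48424246 -0.12488872  0.11204412] 0.11849837567175965 r 0.12098318201004168 ang -0.4377022599596164
```

The plate has pushed the offcut about 7 mm, to the stop. From here I'll advance roughly one notch at a time and read the force.

Emit:
servo_tool(
  series="0.36 0.10 1.05 0 -0.08; 0.36 0.18 1.75 0 -0.14; 0.36 0.30 2.45 0 -0.20; 0.36 0.46 3.15 0 -0.26; 0.36 0.60 3.60 0 -0.30; 0.36 0.60 3.60 0 -0.30; 0.36 0.60 3.60 0 -0.30",
)

```text
time: 15.13
tool_pos: [0.4801, -0.138, 0.0871]
ee_rot: [3.141, -0.0, -0.47]
wrist_force: [-0.2, 0.6, 0.5]
width: 0.0298
```

```bash
python3 -c "
from arc import *
st();st();rows([-.3,-.26,-.22,-.18,-.18,-.18],.087,.36)"
```

```text
t 15.1333 theta tool -0.3252 r 0.1182 yaw-th -0.3428 Ft(world on tool along +theta) -0.44 F [-0.23  0.61  0.55] w 0.0298 z 0.08713931011264925
t 15.1333 theta tool -0.3252 r 0.1182 yaw-th -0.3428 Ft(world on tool along +theta) -0.44 F [-0.23  0.61  0.55] w 0.0298 z 0.08713931011264925
0.36 -0.02 0.30 0.01 -0.04; 0.36 0.01 0.77 0.01 -0.08; 0.36 0.06 1.24 0.01 -0.12; 0.36 0.13 1.71 0.01 -0.16; 0.36 0.13 1.71 0.01 -0.16; 0.36 0.13 1.71 0.01 -0.16
```

Emit:
servo_tool(
  series="0.36 -0.02 0.30 0 -0.04; 0.36 0.01 0.77 0 -0.08; 0.36 0.06 1.24 0 -0.12; 0.36 0.13 1.71 0 -0.16; 0.36 0.13 1.71 0 -0.16; 0.36 0.13 1.71 0 -0.16",
)

```text
time: 15.63
tool_pos: [0.4739, -0.1532, 0.0871]
ee_rot: [-3.141, -0.0, -0.311]
wrist_force: [0.6, 1.6, 0.7]
width: 0.0304
```

```bash
python3 -c "
from arc import *
st();rows([-.14,-.1,-.06,-.02,-.02,-.02],.087,.36)"
```

```text
t 15.6333 theta tool -0.1859 r 0.1183 yaw-th -0.183 Ft(world on tool along +theta) -1.72 F [0.58 1.61 0.72] w 0.0304 z 0.08706759563496151
0.36 -0.01 0.54 0.01 -0.04; 0.36 0.02 1.02 0.01 -0.08; 0.36 0.07 1.49 0.01 -0.12; 0.36 0.13 1.96 0.01 -0.16; 0.36 0.13 1.96 0.01 -0.16; 0.36 0.13 1.96 0.01 -0.16
```

Emit:
servo_tool(
  series="0.36 -0.01 0.50 0 -0.04; 0.36 0.02 1.00 0 -0.08; 0.36 0.07 1.49 0 -0.12; 0.36 0.13 1.96 0 -0.16; 0.36 0.13 1.96 0 -0.16; 0.36 0.13 1.96 0 -0.16",
)

```text
time: 16.13
tool_pos: [0.4696, -0.1716, 0.087]
ee_rot: [-3.14, -0.001, -0.15]
wrist_force: [2.7, 3.4, 0.1]
width: 0.0301
```

```bash
python3 -c "
from arc import *
st();rows([.02,.06,.1,.14,.14,.14],.087,.36)"
```

```text
t 16.1333 theta tool -0.0258 r 0.1182 yaw-th -0.023 Ft(world on tool along +theta) -3.75 F [2.75 3.37 0.13] w 0.0301 z 0.0870436602178614
0.36 -0.02 0.54 0.00 -0.04; 0.36 0.01 1.01 0.00 -0.08; 0.36 0.06 1.49 0.00 -0.12; 0.36 0.13 1.96 0.00 -0.16; 0.36 0.13 1.96 0.00 -0.16; 0.36 0.13 1.96 0.00 -0.16
```

Emit:
servo_tool(
  series="0.36 -0.02 0.50 0 -0.04; 0.36 0.01 1.0 0 -0.08; 0.36 0.06 1.49 0 -0.12; 0.36 0.13 1.96 0 -0.16; 0.36 0.13 1.96 0 -0.16; 0.36 0.13 1.96 0 -0.16",
)

```text
time: 16.63
tool_pos: [0.4681, -0.1905, 0.087]
ee_rot: [-3.139, -0.001, 0.01]
wrist_force: [3.0, 5.1, 0.2]
width: 0.0301
```

```bash
python3 -c "
from arc import *
st();rows([.16,.2,.24,.24,.24],.087,.36)"
```

```text
t 16.6333 theta tool 0.134 r 0.1183 yaw-th 0.1375 Ft(world on tool along +theta) -5.1 F [2.97 5.13 0.23] w 0.0301 z 0.08696784489478393
0.36 -0.02 0.31 -0.00 -0.02; 0.36 0.00 0.78 -0.00 -0.06; 0.36 0.04 1.25 -0.00 -0.10; 0.36 0.04 1.25 -0.00 -0.10; 0.36 0.04 1.25 -0.00 -0.10
```

Emit:
servo_tool(
  series="0.36 -0.02 0.40 0 -0.04; 0.36 0.01 0.80 0 -0.07; 0.36 0.04 1.25 0 -0.10; 0.36 0.04 1.25 0 -0.10; 0.36 0.04 1.25 0 -0.10",
)

```text
time: 17.05
tool_pos: [0.4689, -0.202, 0.0869]
ee_rot: [-3.137, -0.002, 0.11]
wrist_force: [3.8, 5.6, 0.0]
width: 0.03
```

```bash
python3 -c "
from arc import *
st();rows([.27,.30,.33,.33,.33],.087,.36)"
```

```text
t 17.05 theta tool 0.2318 r 0.1182 yaw-th 0.2379 Ft(world on tool along +theta) -5.18 F [3.79 5.63 0.01] w 0.03 z 0.08686994950354238
0.36 -0.03 0.45 -0.01 -0.03; 0.36 -0.01 0.81 -0.01 -0.06; 0.36 0.02 1.16 -0.01 -0.09; 0.36 0.02 1.16 -0.01 -0.09; 0.36 0.02 1.16 -0.01 -0.09
```

Emit:
servo_tool(
  series="0.36 0.05 0.40 0 -0.03; 0.36 0.09 0.80 0 -0.06; 0.36 0.12 1.16 0 -0.09; 0.36 0.12 1.16 0 -0.09; 0.36 0.12 1.16 0 -0.09",
)

```text
time: 17.47
tool_pos: [0.4709, -0.2125, 0.0868]
ee_rot: [-3.136, -0.001, 0.201]
wrist_force: [3.0, 8.1, 0.9]
width: 0.0304
```

```bash
python3 -c "
from arc import *
st();snapshot('side');st();snapshot('side');st();rows([.35,.38,.40,.40,.40],.087,.36)"
```

```text
t 17.4667 theta tool 0.3228 r 0.1178 yaw-th 0.3282 Ft(world on tool along +theta) -7.37 F [3.01 8.14 0.93] w 0.0304 z 0.08681647625411075
t 17.5167 theta tool 0.3229 r 0.1178 yaw-th 0.3282 Ft(world on tool along +theta) -7.78 F [2.42 8.43 1.77] w 0.0303 z 0.08682078458364473
t 17.5667 theta tool 0.3227 r 0.1178 yaw-th 0.3282 Ft(world on tool along +theta) -7.55 F [2.97 8.31 1.8 ] w 0.0304 z 0.08682835901359437
0.36 -0.07 0.32 -0.02 -0.02; 0.36 -0.06 0.68 -0.02 -0.05; 0.36 -0.04 0.92 -0.02 -0.07; 0.36 -0.04 0.92 -0.02 -0.07; 0.36 -0.04 0.92 -0.02 -0.07
```

Emit:
servo_tool(
  series="0.36 0 0.40 0 -0.02; 0.36 0 0.70 0 -0.05; 0.36 0.03 0.95 0 -0.07; 0.36 0.03 0.95 0 -0.07; 0.36 0.03 0.95 0 -0.07",
)

```text
time: 17.98
tool_pos: [0.4732, -0.2208, 0.0868]
ee_rot: [-3.134, -0.002, 0.271]
wrist_force: [3.3, 10.0, 2.9]
width: 0.0302
```

```bash
python3 -c "
from arc import *
st();snapshot('side');st();snapshot('side');st();rows([.42,.44,.45,.45,.45],.087,.36)"
```

```text
t 17.9833 theta tool 0.396 r 0.1174 yaw-th 0.3986 Ft(world on tool along +theta) -8.78 F [ 3.27 10.03  2.92] w 0.0302 z 0.08680593849903394
t 18.0333 theta tool 0.3965 r 0.1174 yaw-th 0.3985 Ft(world on tool along +theta) -8.98 F [ 3.4  10.27  2.1 ] w 0.0306 z 0.08682421682963819
t 18.0833 theta tool 0.3962 r 0.1174 yaw-th 0.3986 Ft(world on tool along +theta) -9.71 F [ 2.4  10.75  2.05] w 0.03 z 0.08682309107000244
0.36 -0.10 0.28 -0.02 -0.02; 0.36 -0.10 0.52 -0.02 -0.04; 0.36 -0.09 0.64 -0.02 -0.05; 0.36 -0.09 0.64 -0.02 -0.05; 0.36 -0.09 0.64 -0.02 -0.05
```

Emit:
servo_tool(
  series="0.36 -0.02 0.25 0 -0.02; 0.36 -0.02 0.45 0 -0.035; 0.36 -0.02 0.45 0 -0.035; 0.36 -0.02 0.45 0 -0.035",
)

```text
time: 18.42
tool_pos: [0.4745, -0.2246, 0.0868]
ee_rot: [-3.133, -0.004, 0.306]
wrist_force: [4.1, 11.7, 2.0]
width: 0.0302
```

```bash
python3 -c "
from arc import *
st();snapshot('side');st();snapshot('side');st();rows([.40,.37,.34,.31,.28,.25,.22],.087,.36)"
```

```text
t 18.4167 theta tool 0.4302 r 0.1172 yaw-th 0.4338 Ft(world on tool along +theta) -9.92 F [ 4.06 11.68  2.01] w 0.0302 z 0.08680522373440543
t 18.4667 theta tool 0.4303 r 0.1172 yaw-th 0.4338 Ft(world on tool along +theta) -9.31 F [ 4.99 11.35  2.45] w 0.0301 z 0.08678782354146954
t 18.5167 theta tool 0.4302 r 0.1172 yaw-th 0.4338 Ft(world on tool along +theta) -9.67 F [ 3.86 11.36  2.  ] w 0.03 z 0.08681666212936695
0.36 -0.12 -0.36 -0.02 0.03; 0.36 -0.10 -0.71 -0.02 0.06; 0.36 -0.08 -1.07 -0.02 0.09; 0.36 -0.04 -1.42 -0.02 0.12; 0.36 0.01 -1.77 -0.02 0.15; 0.36 0.07 -2.12 -0.02 0.18; 0.36 0.14 -2.47 -0.02 0.21
```

Emit:
servo_tool(
  series="0.36 0 -0.20 0 0.015; 0.36 0 -0.40 0 0.03; 0.36 0 -0.40 0 0.03",
)

```text
time: 18.77
tool_pos: [0.4731, -0.2212, 0.0868]
ee_rot: [-3.134, -0.003, 0.276]
wrist_force: [3.6, 10.0, 1.6]
width: 0.0298
```

```bash
python3 -c "
from arc import *
st();snapshot('side');st()"
```

```text
t 18.7667 theta tool 0.3988 r 0.1176 yaw-th 0.4033 Ft(world on tool along +theta) -8.61 F [3.61 9.97 1.65] w 0.0298 z 0.0867634006250921
t 18.8167 theta tool 0.3988 r 0.1176 yaw-th 0.4037 Ft(world on tool along +theta) -9.3 F [ 4.29 10.88  2.04] w 0.0304 z 0.0867738285664389
```

Emit:
servo_tool(
  series="0.36 0 -0.20 0 0.015; 0.36 0 -0.40 0 0.03; 0.36 0.01 -0.60 0 0.05; 0.36 0.01 -0.60 0 0.05",
)

```text
time: 19.15
tool_pos: [0.4714, -0.2158, 0.0868]
ee_rot: [-3.135, -0.002, 0.225]
wrist_force: [3.5, 9.9, 2.0]
width: 0.0303
```

```bash
python3 -c "
from arc import *
st();snapshot('side');st()"
```

```text
t 19.15 theta tool 0.3511 r 0.118 yaw-th 0.353 Ft(world on tool along +theta) -8.85 F [3.49 9.88 1.98] w 0.0303 z 0.0867648396732037
t 19.2 theta tool 0.3511 r 0.118 yaw-th 0.3535 Ft(world on tool along +theta) -9.22 F [ 3.16 10.19  2.32] w 0.0303 z 0.0867487952779652
```

Emit:
servo_tool(
  series="0.36 0 -0.20 0 0.015; 0.36 0 -0.40 0 0.03; 0.36 0.01 -0.60 0 0.05; 0.36 0.01 -0.60 0 0.05",
)

```text
time: 19.53
tool_pos: [0.47, -0.2104, 0.0868]
ee_rot: [-3.136, -0.001, 0.175]
wrist_force: [3.5, 8.7, 1.0]
width: 0.0301
```

```bash
python3 -c "
from arc import *
st();snapshot('side');st()"
```

```text
t 19.5333 theta tool 0.304 r 0.1183 yaw-th 0.3029 Ft(world on tool along +theta) -8.0 F [3.48 8.74 1.01] w 0.0301 z 0.08680781440417121
t 19.5833 theta tool 0.3037 r 0.1183 yaw-th 0.3034 Ft(world on tool along +theta) -8.33 F [2.49 8.9  1.33] w 0.03 z 0.086802426188434
```

Emit:
servo_tool(
  series="0.36 0 -0.20 0 0.015; 0.36 0 -0.40 0 0.03; 0.36 0.01 -0.60 0 0.05; 0.36 0.01 -0.60 0 0.05",
)

```text
time: 19.92
tool_pos: [0.4688, -0.206, 0.0868]
ee_rot: [-3.139, -0.0, 0.125]
wrist_force: [2.4, 6.5, 1.1]
width: 0.0306
```

```bash
python3 -c "
from arc import *
st();snapshot('side');st()"
```

```text
t 19.9167 theta tool 0.2656 r 0.1188 yaw-th 0.2526 Ft(world on tool along +theta) -6.2 F [2.37 6.55 1.07] w 0.0306 z 0.08684733071950815
t 19.9667 theta tool 0.2655 r 0.1187 yaw-th 0.2531 Ft(world on tool along +theta) -5.83 F [2.04 6.14 0.81] w 0.0302 z 0.0868361554749928
```

The wheel has fallen back onto the holding pawl at tool angle ≈0.28, almost a full notch, leaving a hold of about 8 N. The next catch should be near 0.46, at roughly 10 N, so I'll push gently to just past it while watching the force.

```bash
python3 -c "
from arc import *
R=.1185
rows([.3,.34,.38,.42,.435,.45,.45,.45],.087,.36)"
```

```text
0.36 0.04 0.41 -0.02 -0.05; 0.36 0.07 0.88 -0.02 -0.09; 0.36 0.12 1.35 -0.02 -0.13; 0.36 0.19 1.82 -0.02 -0.17; 0.36 0.22 2.00 -0.02 -0.18; 0.36 0.25 2.17 -0.02 -0.20; 0.36 0.25 2.17 -0.02 -0.20; 0.36 0.25 2.17 -0.02 -0.20
```

Emit:
servo_tool(
  series="0.36 0.04 0.45 0 -0.05; 0.36 0.07 0.9 0 -0.09; 0.36 0.12 1.4 0 -0.13; 0.36 0.19 1.85 0 -0.17; 0.36 0.22 2.10 0 -0.18; 0.36 0.25 2.30 0 -0.20; 0.36 0.25 2.30 0 -0.20; 0.36 0.25 2.30 0 -0.20",
)

```text
time: 20.63
tool_pos: [0.4747, -0.226, 0.0867]
ee_rot: [-3.134, -0.003, 0.326]
wrist_force: [4.0, 12.7, 1.8]
width: 0.0303
```

```bash
python3 -c "
from arc import *
for i in range(4): st();snapshot('side')"
```

```text
t 20.6333 theta tool 0.442 r 0.1175 yaw-th 0.4538 Ft(world on tool along +theta) -10.8 F [ 3.96 12.74  1.79] w 0.0303 z 0.0867156518135372
t 20.6833 theta tool 0.4422 r 0.1174 yaw-th 0.4538 Ft(world on tool along +theta) -9.82 F [ 3.07 11.41  1.56] w 0.03 z 0.08674922305135921
t 20.7333 theta tool 0.4422 r 0.1174 yaw-th 0.4538 Ft(world on tool along +theta) -10.05 F [ 3.86 11.91  2.13] w 0.0302 z 0.0867533613498935
t 20.7833 theta tool 0.442 r 0.1174 yaw-th 0.4539 Ft(world on tool along +theta) -10.23 F [ 3.11 11.85  1.55] w 0.0299 z 0.08674112265971473
```

Emit:
servo_tool(
  series="0.36 0.01 0.15 0 -0.013; 0.36 0.02 0.32 0 -0.027; 0.36 0.02 0.32 0 -0.027; 0.36 0.02 0.32 0 -0.027",
)

```text
time: 21.17
tool_pos: [0.4758, -0.2285, 0.0867]
ee_rot: [-3.133, -0.003, 0.354]
wrist_force: [2.9, 13.5, 2.5]
width: 0.0302
```

```bash
python3 -c "
from arc import *
for i in range(4): st();snapshot('side')"
```

```text
t 21.1667 theta tool 0.4648 r 0.1173 yaw-th 0.481 Ft(world on tool along +theta) -11.62 F [ 2.9  13.46  2.51] w 0.0302 z 0.08673781399663306
t 21.2167 theta tool 0.4649 r 0.1173 yaw-th 0.481 Ft(world on tool along +theta) -11.19 F [ 1.67 12.54  3.13] w 0.0301 z 0.08671558569236243
t 21.2667 theta tool 0.4652 r 0.1173 yaw-th 0.481 Ft(world on tool along +theta) -10.65 F [ 3.78 12.75  3.85] w 0.0301 z 0.0867193410560925
t 21.3167 theta tool 0.4649 r 0.1173 yaw-th 0.481 Ft(world on tool along +theta) -10.7 F [ 2.87 12.46  3.22] w 0.0302 z 0.08670004485977875
```

Emit:
servo_tool(
  series="0.36 -0.01 -0.20 0 0.015; 0.36 0 -0.40 0 0.03; 0.36 0 -0.60 0 0.05; 0.36 0 -0.60 0 0.05; 0.36 0 -0.60 0 0.05",
)

```text
time: 21.78
tool_pos: [0.4737, -0.2235, 0.0867]
ee_rot: [-3.134, -0.003, 0.303]
wrist_force: [2.8, 10.5, 2.3]
width: 0.0304
```

```bash
python3 -c "
from arc import *
for i in range(3): st();snapshot('side')"
```

```text
t 21.7833 theta tool 0.4185 r 0.1177 yaw-th 0.4308 Ft(world on tool along +theta) -9.17 F [ 2.77 10.47  2.35] w 0.0304 z 0.08672453494494664
t 21.8333 theta tool 0.4184 r 0.1177 yaw-th 0.4309 Ft(world on tool along +theta) -10.57 F [ 2.85 11.97  1.95] w 0.0301 z 0.08672521187090032
t 21.8833 theta tool 0.4184 r 0.1177 yaw-th 0.4309 Ft(world on tool along +theta) -10.12 F [ 3.26 11.62  2.59] w 0.03 z 0.08669947456218868
```

Emit:
servo_tool(
  series="0.36 0 -0.20 0 0.015; 0.36 0 -0.40 0 0.03; 0.36 0.01 -0.60 0 0.05; 0.36 0.01 -0.60 0 0.05",
)

```text
time: 22.27
tool_pos: [0.4719, -0.2181, 0.0867]
ee_rot: [-3.135, -0.002, 0.253]
wrist_force: [2.6, 10.0, 1.9]
width: 0.0301
```

```bash
python3 -c "
from arc import *
for i in range(3): st();snapshot('side')"
```

```text
t 22.2667 theta tool 0.3711 r 0.118 yaw-th 0.3802 Ft(world on tool along +theta) -9.08 F [ 2.59 10.05  1.86] w 0.0301 z 0.08673854781829562
t 22.3167 theta tool 0.3712 r 0.118 yaw-th 0.3807 Ft(world on tool along +theta) -9.22 F [ 2.63 10.21  2.01] w 0.03 z 0.0867177491177654
t 22.3667 theta tool 0.371 r 0.118 yaw-th 0.3808 Ft(world on tool along +theta) -10.17 F [ 2.09 11.04  0.94] w 0.0299 z 0.08672734666358523
```

Emit:
servo_tool(
  series="0.36 0 -0.30 0 0.025; 0.36 0 -0.60 0 0.05; 0.36 0.02 -0.9 0 0.075; 0.36 0.02 -0.9 0 0.075; 0.36 0.02 -0.9 0 0.075",
)

```text
time: 22.83
tool_pos: [0.4697, -0.2098, 0.0868]
ee_rot: [-3.135, -0.001, 0.178]
wrist_force: [1.7, 8.4, 2.3]
width: 0.0303
```

```bash
python3 -c "
from arc import *
for i in range(3): st();snapshot('side')"
```

```text
t 22.8333 theta tool 0.2982 r 0.1184 yaw-th 0.3056 Ft(world on tool along +theta) -7.97 F [1.69 8.4  2.34] w 0.0303 z 0.08676626202307684
t 22.8833 theta tool 0.2982 r 0.1184 yaw-th 0.3057 Ft(world on tool along +theta) -8.98 F [2.61 9.6  0.6 ] w 0.0306 z 0.08675028777864233
t 22.9333 theta tool 0.2983 r 0.1184 yaw-th 0.3056 Ft(world on tool along +theta) -9.25 F [2.86 9.92 1.19] w 0.0301 z 0.08675088834967183
```

Emit:
servo_tool(
  series="0.36 0 -0.15 0 0.012; 0.36 0 -0.30 0 0.025; 0.36 0 -0.30 0 0.025",
)

```text
time: 23.23
tool_pos: [0.4692, -0.2079, 0.0868]
ee_rot: [-3.138, -0.001, 0.152]
wrist_force: [3.7, 6.5, -0.1]
width: 0.03
```

```bash
python3 -c "
from arc import *
for i in range(2): st();snapshot('side')"
```

```text
t 23.2333 theta tool 0.282 r 0.1186 yaw-th 0.2799 Ft(world on tool along +theta) -5.89 F [ 3.7   6.53 -0.05] w 0.03 z 0.0868069834434012
t 23.2833 theta tool 0.2818 r 0.1186 yaw-th 0.2803 Ft(world on tool along +theta) -5.98 F [2.75 6.47 0.18] w 0.0303 z 0.08680034993621492
```

The pawl caught at tool angle ≈0.295 with about 8.5 N of hold, after a peak push of about 11 N. That's good, so I'll finish easing off.

Emit:
servo_tool(
  series="0.36 0 -0.15 0 0.012; 0.36 0 -0.30 0 0.025; 0.36 0 -0.45 0 0.037; 0.36 0 -0.45 0 0.037; 0.36 0 -0.45 0 0.037",
)

```text
time: 23.75
tool_pos: [0.4682, -0.205, 0.0868]
ee_rot: [-3.14, 0.0, 0.116]
wrist_force: [1.3, 5.2, -0.1]
width: 0.0302
```

```bash
python3 -c "
from arc import *
for i in range(2): st();snapshot('side')"
```

```text
t 23.75 theta tool 0.2566 r 0.1192 yaw-th 0.2435 Ft(world on tool along +theta) -5.02 F [ 1.34  5.21 -0.13] w 0.0302 z 0.08680414474585937
t 23.8 theta tool 0.2568 r 0.1192 yaw-th 0.2435 Ft(world on tool along +theta) -4.84 F [ 1.93  5.09 -0.23] w 0.0299 z 0.08681139658747664
```

Emit:
servo_tool(
  series="0.36 0 -0.15 0 0.012; 0.36 0 -0.30 0 0.025; 0.36 0 -0.40 0 0.033; 0.36 0 -0.40 0 0.033",
)

```text
time: 24.18
tool_pos: [0.4674, -0.2024, 0.0869]
ee_rot: [3.141, 0.001, 0.082]
wrist_force: [0.6, 2.0, -0.2]
width: 0.0304
```

```bash
python3 -c "
from arc import *
from chk import chk
st(); I,D=chk('side','side20.png'); st()
u,v=map(int,proj('side',[.53,-.15,.08])); cv2.imwrite('pics/s20c.png',cv2.resize(I[v-90:v+90,u-110:u+110,::-1],None,fx=3.3,fy=3.3))"
```

```text
t 24.1833 theta tool 0.2336 r 0.1197 yaw-th 0.2097 Ft(world on tool along +theta) -1.94 F [ 0.64  2.   -0.2 ] w 0.0304 z 0.08686839695645945
side block X,Y ((57.30952835083008, 51.137481689453125), (46.01678466796875, 47.08905029296875), 89.51187896728516) 0.04826361550947898 stop from 0
knob 268 [ 0.46716854 -0.20404642  0.12227531] 0.13954590299796177 r 0.12010348176607419 ang 0.2473563852250349
t 24.2333 theta tool 0.2337 r 0.1197 yaw-th 0.2101 Ft(world on tool along +theta) -1.12 F [ 0.39  1.16 -0.01] w 0.0301 z 0.08684675317520502
```

View pics/s20c.png

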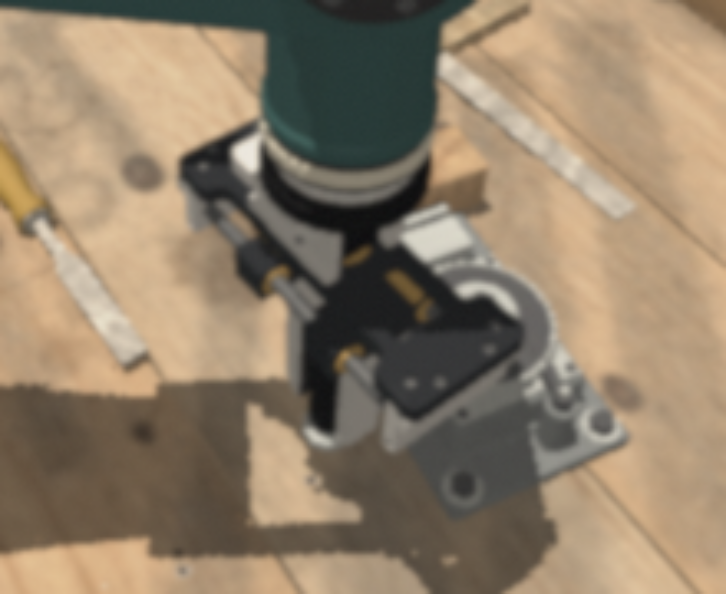

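Force is nearly gone at about 1 N/mm, against 0.15 N/mm while the wheel followed, so the pawl is carrying the load. I'll centre the fingers on the knob, open and rise.

Emit:
servo_tool(
  series="0.36 0 -0.20 0 0; 0.36 0 -0.40 0 0; 0.36 0 -0.40 0 0; 0 0 -0.40 0 0; 0 0 -0.40 0 0; 0 0 -0.40 0 0; 0 0 -0.40 0 0",
)

```text
time: 24.82
tool_pos: [0.4675, -0.1982, 0.087]
ee_rot: [3.142, -0.0, 0.083]
wrist_force: [0.1, -0.2, 0.3]
width: 0.0466
```

```bash
python3 -c "
from arc import *
st()"
```

```text
t 24.8167 theta tool 0.1988 r 0.1192 yaw-th 0.2103 Ft(world on tool along +theta) 0.18 F [ 0.06 -0.17  0.32] w 0.0466 z 0.08697319959299876
```

Emit:
servo_tool(
  series="0 0 -0.4 -1 0; 0 0 -0.4 -3 0; 0 0 -0.4 -6 0; 0 0 -0.4 -9 0; 0 0 -0.4 -12 0; 0 -3 -0.4 -14 0; 0 -6 -0.4 -16 0; 0 -10 -0.4 -16 0; 0 -13 -0.4 -16 0; 0 -13 -0.4 -16 0",
)

```text
time: 25.65
tool_pos: [0.3344, -0.2049, 0.2492]
ee_rot: [3.138, -0.001, 0.08]
wrist_force: [0.2, -1.0, 0.3]
width: 0.047
```

```bash
python3 chk.py 21 side top; python3 -c "
from h import *
I=cv2.imread('pics/side21.png'); u,v=map(int,proj('side',[.58,-.1,.05])); cv2.imwrite('pics/s21c.png',cv2.resize(I[v-110:v+90,u-130:u+130],None,fx=3,fy=3))
print(robot.get_obs()['tool_pos'],robot.get_obs()['wrist_force'])"
```

```text
side block X,Y ((0.5621109008789062, 52.20225524902344), (160.5004425048828, 46.9958610534668), 0.11607065796852112) 0.048232356837839184 stop from 0.09108645098996554
knob 210 [ 0.46899824 -0.1972663   0.12047187] 0.13568577996573758 r 0.11765659637244613 ang 0.19197461112073982
top block X,Y ((-0.32846832275390625, 50.945404052734375), (160.3587646484375, 45.139408111572266), 0.06760099530220032) 0.04817015901500384 stop from 0.07370923535949211
knob 114 [ 0.4684014  -0.19808062  0.12128909] 0.1365377204099014 r 0.11830719732972343 ang 0.1985183758599075
[ 0.33739452 -0.20490263  0.24813979] [-0.1615022   0.73221604  0.22081493]
```

View pics/s21c.png

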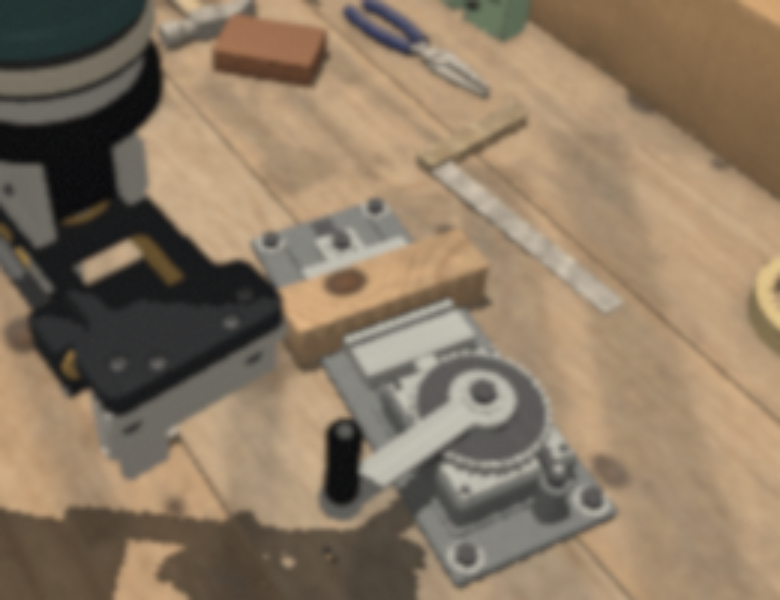

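```bash
python3 -c "
from h import *
print(robot.close_job())"
```

```text
the job is handed in; nothing more can be done
None
```

The offcut is clamped in the cramp and the job is handed in at about 26 s of the 72 s allowed.

**Placing:** I laid the offcut flat across the bed. I then worked the lever through one long stroke and a second measured one, with the fingers straddling the knob, until the plate had pushed the offcut to the stop.

**Tightening:** I stopped once at about 9.7 N, and the wheel fell back almost a full notch. I pushed on once more hoping to reach the next catch. The push averaged about 11 N there, with a highest reading of 11.6 N, below the 14 N limit. The next notch did not catch, so the wheel settled on the same notch as before. I estimate the hold at 8–9 N from the push readings just before the wheel caught; I could not measure it directly.

**Last checks:**
- **Offcut:** both views put it flat (top at 48 mm), square and centred in x within 1 mm. The top view shows it flush with the stop.
- **Lever and arm:** the lever rests untouched at about 0.2 rad, and the arm is clear.
- **Other tools:** the try square and sanding block were in place in the last picture. The chisel was last seen in place just before release; the arm hid it afterwards.

**Disagreements:** the plate face measured about 4–5 mm further along the bed than the stated 13 mm, so I placed the offcut by what the cameras showed. The push readings scattered by about 0.5 N and included some sideways friction at the knob.

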